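# Spin-check a filter wheel and stop it on its mark

### The job

Check that the filter wheel on its bench stand runs freely: with shut fingers flick one of its white posts so that the wheel spins counter-clockwise (seen from above), let go and let its orange mark run past the index pointer at least once. Then, as the mark comes round to the pointer on a later pass, brake the turning wheel with a fingertip so that it stops with the mark inside the yellow arc, and lift the finger clear. Do not push the wheel round to the mark by hand: after the flick touch it only as the mark reaches the pointer; do not shove or lift the stand, and leave the bottle, screwdriver, ring and dish alone.

Things in the scene. Friction and masses are not known exactly. Their poses are not given: they have to be found in the camera images.
- stand: Grey base plate of the wheel stand, 280 x 220 mm and 30 mm thick, 3 kg, standing loose on the bench. Origin on the wheel's axle line at the underside (z = 0); its x axis points from the axle to the index pointer, z is up.
- axle (a point): Centre of the wheel's flat top face, on the vertical axle, 70 mm above the bench. The wheel is a dark metal disc of radius 110 mm, 10 mm thick, about 0.6 kg, on a free bearing. A low hub (16 mm radius, 10 mm high) is in the middle; at 55 mm radius are three flat filters (green, blue, white) and, between them, three white posts; from 76 to 110 mm radius the face is a bare flat band to brake on.
- wheel (a joint): Turning angle of the wheel in rad, 0 when the orange mark is exactly at the index pointer, growing counter-clockwise seen from above. It does not wrap: it counts on through 6.28, 12.57 at each later pass of the mark. At the start it lies between -2.9 and -1.3. No stops; running free the wheel loses about 0.1 rad/s of speed each second when slow, up to 0.4 at 5 rad/s. A few newtons of fingertip pressure on the flat band stop it almost at once.
- mark (a point): Outer end of the orange mark, a stripe 28 x 8 mm on the wheel's top face, running radially in to 81 mm radius; this point is on the rim at 110 mm radius, level with the top face. It turns with the wheel.
- index (a point): Point on the rim's circle (110 mm radius, level with the wheel's top face) where the mark should be: in line with the black pointer line on the stand. A yellow arc just outside the rim spans 0.2 rad (22 mm) each way from it. Behind it is a white block, reaching 146 mm from the axle and level with the wheel's top.
- post0 (a point): Top centre of a white upright post fixed on the wheel, 12 mm in diameter and 28 mm tall above the wheel's face, 55 mm from the axle, 60 degrees counter-clockwise of the mark.
- post1 (a point): Top centre of the like post opposite the mark (180 degrees).
- post2 (a point): Top centre of the like post 60 degrees clockwise of the mark.
- cleaner: Bystander: white bottle with a blue cap, 52 mm in diameter, 120 mm tall, loose. Origin at its underside.
- driver: Bystander: screwdriver with a green handle, 170 mm long, lying loose.
- spare: Bystander: spare aluminium filter ring, 48 mm in diameter, 12 mm high, lying loose. Origin at its underside.
- dish: Bystander: steel dish, 80 mm in diameter, 30 mm high, loose. Origin at its underside.

How it is judged:
By the outcome, as a careful person would: the job done as asked, in the order asked, and still so for the second after the job is handed in, with the robot touching nothing.
It also fails if it takes over 64 s, if anything falls off the work surface, if the arm or the gripper's body presses on something with over 40 N, if the wrist force passes 120 N, or if a joint passes its speed limit or range.

### The arm

A 6-joint arm with a two-finger parallel gripper is mounted at the origin on the work surface. World frame = base frame: x ahead of the robot, y to its left, z up, the work surface at z = 0. Lengths are in m, angles in degrees, forces in N, time in s.
With the tool pointing down it reaches from about 0.35 to 0.975 m from the base axis. Payload 17.4 kg.
Tool frame: the origin (TCP) lies on the centre line of the jaws, within the pads' length; the fingertips stand 14 mm ahead of it and the grasp point (between the pads) lies 5 mm behind it; x points along the fingers, y is the direction in which the jaws open and shut, and the axes are right-handed (so a half turn about x gives the same grasp; the last joint's range is limited). The gripper opens to 85 mm and grips with 20 to 120 N. Pads are 22 mm wide; open, the fingers measure 114 mm over their backs; the gripper's body (76 mm by 85 mm) begins 54 mm behind the grasp point. The pads swing forward as they close: fully open they stand 13 mm farther back than shut.
Start: joints at [-72.239, 6.646, 82.598, -0, 90.757, -2.166], TCP at [0.23, -0.635, 0.245] pointing down, gripper open.
Joint ranges: [-162.19, 162.19], [-47.58, 125.68], [4.15, 143.07], [-65.23, 245.23], [0.69, 171.88], [-170.13, 170.13]. Speed limits (degrees/s): [108.29, 108.29, 127.2, 180, 180, 180].

### API

Orientations are given as a 3x3 rotation matrix whose columns are the frame's x, y, z axes.
In Python, from bench import sensors, vision, ctrl gives the robot as it stands. The module is installed in compiled form; this text tells all that it offers.
- The arm moves only by the shell command python3 -m inch 'ROWS' [FORCE]. ROWS is JSON, a list of rows, each a list of 3 entries, a list of its own where there are three numbers: the closure in counts, from 0 (fully open) to 255 (shut), then the shift along the tool's x, y, z in mm, then the turn, a rotation vector about the tool's x, y, z in rad. In form: [[grip, [tx, ty, tz], [rx, ry, rz]], ...]. A call has exactly 10 rows; each row is the pose to reach, as a shift and turn from the pose commanded when the call began, along the tool's axes at that moment; what a row does not reach only later rows make up. A row lasts 1/12 s, in which the tool goes at most 41.7 mm and 7.16 degrees, less where a joint would pass 70% of its speed; a pose out of reach is approached as far as the arm can. A call with a gripper value outside its range is refused whole. The fingers move at their own pace and stop on an object; FORCE is the grip in N (left out, the last holds). Time passes only in rows, so rows that repeat a pose let the fingers close, or fill a call up. It gives the time, the measured TCP pose, the force and the opening at its end, in the units of the state.
- sensors.sense(): the state, without advancing time (a new reading comes with each control period).
- vision.get_image(name): name is "scene" or "top" or "wrist"; returns (picture, depth): 384x512x3 uint8, red, green, blue; 384x512 float32, m along the optical axis (not along the pixel's ray), 0 where there is no reading.
- vision.camera_model(name): a dict with "vertical_fov" (degrees; the focal length in pixels is half the picture's height over the tangent of half this angle, whatever the lens; pixels are square), "cx", "cy" (the principal point, pixels), "extrinsics" (4x4, takes a point from camera to world coordinates); the wrist camera has in their place "hand_eye" (4x4, takes a point from camera to tool coordinates, whose origin is the TCP and whose axes are the tool frame's). Camera axes: x right, y down, z forward; pixel columns grow to the right and rows downward; lengths in m; the calibration is good to about 2 mm. A picture is of the moment at which its call begins: read the wrist's pose just before it. camera_model takes no time and is no camera call.
- ctrl.sign_off(): hands the job in, once; it reports no verdict.
The state is a dict: "clock": time; "qpos": joint angles; "dq": joint speeds; "tau": joint torques, N m; "position": TCP position; "eef_rot": TCP orientation; "contact_force": force on the tool from outside, world axes, zero at the start; "torque": the same for the moment, N m; "grip_width": opening from 0.0 (shut) to 1.0 (fully open).
Only numpy, scipy, OpenCV 4.12 (cv2) and the standard library are available. Lean on these libraries where they do the work, as an engineer would, in place of code of your own. Each camera call takes 0.05 s, during which the arm holds its last target.

## Working session

There is one attempt and no reset: what is moved stays moved. The work goes in short steps, Python scripts to look and compute and a shell command to move; the robot and the scene stay as the last step left them, time stands still between calls to the robot, and variables do not carry over. Pictures are saved under pics/ and viewed, and the job is handed in when it is done.

```bash
mkdir -p pics; ls
cat > h.py <<'E'
import numpy as np, cv2
from bench import sensors, vision, ctrl
def K(m,h=384):
    f=h/2/np.tan(np.radians(m["vertical_fov"])/2); return f,m["cx"],m["cy"]
def T(name,s=None):
    m=vision.camera_model(name)
    if name!="wrist": return m,np.array(m["extrinsics"])
    E=np.eye(4);E[:3,:3]=np.array(s["eef_rot"]);E[:3,3]=s["position"]
    return m,E@np.array(m["hand_eye"])
def plane(name,uv,z,s=None):
    m,E=T(name,s);f,cx,cy=K(m)
    uv=np.atleast_2d(np.array(uv,float))
    d=np.c_[(uv[:,0]-cx)/f,(uv[:,1]-cy)/f,np.ones(len(uv))]@E[:3,:3].T
    o=E[:3,3]; t=(z-o[2])/d[:,2]
    return o+d*t[:,None]
E
python3 - <<'E'
from h import *
print(sensors.sense())
for n in ["scene","top","wrist"]:
    m=vision.camera_model(n);print(n,m)
    p,d=vision.get_image(n); cv2.imwrite(f"pics/{n}0.png",p[:,:,::-1]); np.save(f"pics/{n}0.npy",d)
E
```

```text
pics
{'clock': 0.0, 'qpos': array([-7.22389879e+01,  6.67479014e+00,  8.26366340e+01, -1.01621214e-03,
        9.07558951e+01, -2.16738681e+00]), 'dq': array([ 0.02820175,  0.02367844, -0.0191925 ,  0.08005603, -0.02424135,
        0.03229831]), 'tau': array([-1.11839068e-03, -7.31995153e+01, -6.32488132e+01, -9.49334981e-05,
        6.46228145e-03, -3.98313148e-05]), 'position': array([ 0.22998622, -0.6344239 ,  0.2445447 ]), 'eef_rot': array([[-3.75302048e-04,  3.40845136e-01, -9.40119382e-01],
       [ 1.11353009e-03, -9.40118723e-01, -3.40845341e-01],
       [-9.99999310e-01, -1.17477117e-03, -2.67128318e-05]]), 'contact_force': array([ 0.43143014, -0.68217501, -0.32905182]), 'torque': array([ 0.03691602, -0.02939423,  0.01606367]), 'grip_width': 1.001584741692874}
scene {'vertical_fov': 43.81967382174593, 'cx': 253.69961748251282, 'cy': 192.83780250269172, 'extrinsics': array([[-0.34184591,  0.59842427, -0.72458938,  1.40568381],
       [ 0.93959078,  0.232103  , -0.25158965,  0.29907512],
       [ 0.01762202, -0.7668224 , -0.64161739,  0.83650419],
       [ 0.        ,  0.        ,  0.        ,  1.        ]])}
top {'vertical_fov': 43.38961100335342, 'cx': 259.91588203058717, 'cy': 192.9396680202549, 'extrinsics': array([[-0.01262936, -0.99946405,  0.03020112,  0.5355253 ],
       [-0.99987417,  0.01291298,  0.00921456, -0.00240426],
       [-0.0095996 , -0.03008095, -0.99950137,  1.40490852],
       [ 0.        ,  0.        ,  0.        ,  1.        ]])}
wrist {'vertical_fov': 69.18088358746839, 'cx': 256.1086397486448, 'cy': 191.66933891398537, 'hand_eye': array([[-2.94238787e-04, -2.74926149e-01,  9.61465301e-01,
        -1.29374347e-01],
       [ 9.99999903e-01, -3.96389367e-04,  1.92686055e-04,
         1.82434912e-04],
       [ 3.28140187e-04,  9.61465265e-01,  2.74926239e-01,
        -7.00523829e-02],
       [ 0.00000000e+00,  0.00000000e+00,  0.00000000e+00,
         1.00000000e+00]])}
```

View pics/top0.png

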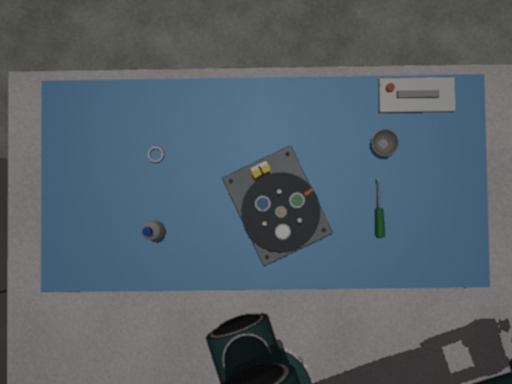

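View pics/scene0.png

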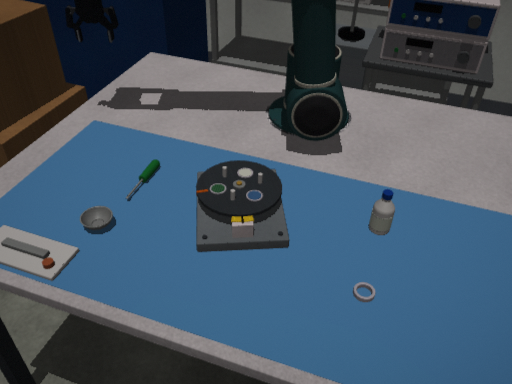

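Run:
```python
from h import *
for n,(x0,y0,x1,y1) in {"top":(215,140,340,270),"scene":(180,150,300,250)}.items():
    p=cv2.imread(f"pics/{n}0.png")[y0:y1,x0:x1]
    cv2.imwrite(f"pics/{n}0z.png",cv2.resize(p,None,fx=4.5,fy=4.5,interpolation=cv2.INTER_CUBIC))
p=cv2.imread("pics/top0.png");hsv=cv2.cvtColor(p,cv2.COLOR_BGR2HSV)
H,S,V=[hsv[...,i].astype(int) for i in range(3)]
roi=np.zeros(H.shape,bool);roi[140:270,215:340]=1
orange=roi&(H<16)&(S>130)&(V>80)
yellow=roi&(H>=18)&(H<35)&(S>120)&(V>100)
for nm,mk in [("orange",orange),("yellow",yellow)]:
    r,c=np.nonzero(mk);print(nm,len(r),c.mean(),r.mean(),c.min(),c.max(),r.min(),r.max())
    print(plane("top",[[c.mean(),r.mean()]],.07))
dark=(roi&(V<60)).astype(np.uint8)
cs,_=cv2.findContours(dark,cv2.RETR_EXTERNAL,cv2.CHAIN_APPROX_NONE)
c=max(cs,key=cv2.contourArea);print(cv2.minEnclosingCircle(c),cv2.fitEllipse(c))
print(plane("top",[cv2.fitEllipse(c)[0]],.07))
w=(roi&(V>120)&(S<60)).astype(np.uint8)
k,_,st,ce=cv2.connectedComponentsWithStats(w)
for i in range(1,k): print(st[i],ce[i],plane("top",[ce[i]],.098)[0])
d=np.load("pics/top0.npy");print(d[205,290],d[240,265],d[100,200])
```

```text
orange 33 307.93939393939394 191.6060606060606 304 312 188 195
[[ 0.57783446 -0.12292571  0.07      ]]
yellow 113 262.72566371681415 175.39823008849558 252 282 165 213
[[0.62437411 0.00150473 0.07      ]]
((276.45306396484375, 211.28404235839844), 42.92927169799805) ((278.3621520996094, 212.81646728515625), (73.58301544189453, 81.44371795654297), 151.3828887939453)
[[ 0.52026249 -0.04036883  0.07      ]]
[251 161  17  11  66] [258.75757576 165.53030303] [0.64947517 0.01184799 0.098     ]
[278 190   3   3   9] [279. 191.] [ 0.57960318 -0.04211319  0.098     ]
[291 195   2   2   2] [291.5 195.5] [ 0.56697632 -0.0757714   0.098     ]
[294 194   1   1   1] [294. 194.] [ 0.57095111 -0.08259466  0.098     ]
[300 194   2   2   2] [300.5 194.5] [ 0.56937046 -0.10015726  0.098     ]
[257 197  13   9  22] [263.72727273 199.18181818] [ 5.57970834e-01 -4.63449338e-04  9.80000000e-02]
[290 198   1   2   2] [290.  198.5] [ 0.5589065  -0.07159527  0.098     ]
[303 198   1   4   4] [303.  199.5] [ 0.55575021 -0.10671132  0.098     ]
[256 202   1   2   2] [256.  202.5] [0.54925312 0.02057525 0.098     ]
[256 205   1   2   2] [256.  205.5] [0.54113244 0.02067584 0.098     ]
[298 206   2   1   2] [298.5 206. ] [ 0.53832373 -0.09427989  0.098     ]
[258 208   3   2   4] [259.  208.5] [0.5329124  0.01265557 0.098     ]
[265 208   2   2   2] [265.5 208.5] [ 0.53269056 -0.00493622  0.098     ]
[279 209   1   1   1] [279. 209.] [ 0.530878  -0.0414398  0.098    ]
[282 209   1   1   1] [282. 209.] [ 0.53077577 -0.04955294  0.098     ]
[283 211   1   1   1] [283. 211.] [ 0.52533498 -0.05218104  0.098     ]
[298 219   3   3   8] [299.125 219.875] [ 0.50081942 -0.09540421  0.098     ]
[263 222   3   3   8] [264.125 223.125] [ 0.49321404 -0.00070567  0.098     ]
[276 225  14  14 158] [282.34810127 231.16455696] [ 0.47091946 -0.04965473  0.098     ]
1.3352394 1.3332514 1.414711
```

View pics/top0z.png

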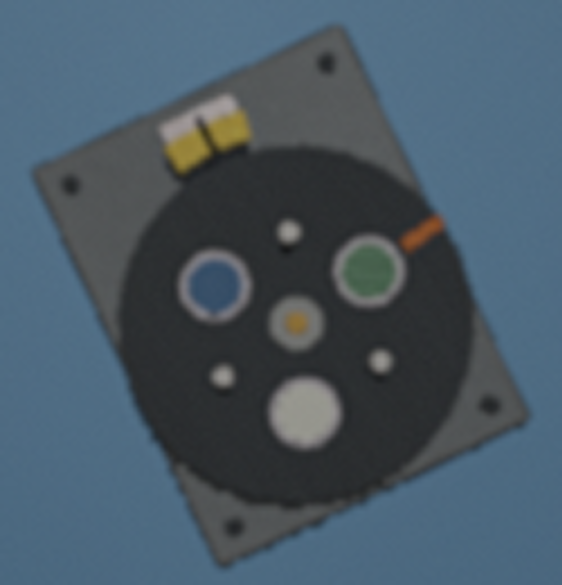

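View pics/scene0z.png

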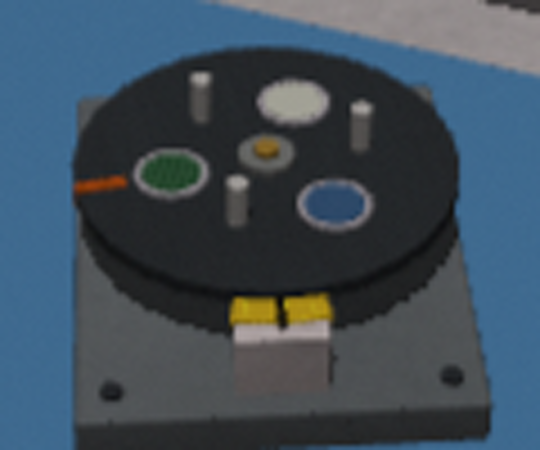

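```bash
cat >> h.py <<'E'
AX=np.array([0.5245,-0.0461])
def mark(name,p,s=None):
    hsv=cv2.cvtColor(p,cv2.COLOR_RGB2HSV);H,S,V=[hsv[...,i].astype(int) for i in range(3)]
    r,c=np.nonzero((H<16)&(S>130)&(V>60))
    P=plane(name,np.c_[c,r],.07)[:,:2]-AX; R=np.hypot(*P.T)
    k=(R>.075)&(R<.118)
    if k.sum()<4: return None
    q=P[k].mean(0); return np.degrees(np.arctan2(q[1],q[0])),np.hypot(*q),int(k.sum())
E
python3 - <<'E'
from h import *
for n in ["top","scene"]:
    p=cv2.imread(f"pics/{n}0.png")[:,:,::-1].copy()
    print(n,"mark",mark(n,p))
    hsv=cv2.cvtColor(p,cv2.COLOR_RGB2HSV);H,S,V=[hsv[...,i].astype(int) for i in range(3)]
    r,c=np.nonzero((H>=18)&(H<35)&(S>120)&(V>90))
    P=plane(n,np.c_[c,r],.07)[:,:2]-AX;R=np.hypot(*P.T);k=(R>.105)&(R<.15)
    a=np.degrees(np.arctan2(P[k,1],P[k,0]));q=P[k].mean(0)
    print("yellow",k.sum(),R[k].min(),R[k].max(),a.min(),a.max(),np.degrees(np.arctan2(q[1],q[0])))
    # black line between yellow bits
    x0,x1,y0,y1=c[k].min(),c[k].max(),r[k].min(),r[k].max()
    rr,cc=np.mgrid[y0-2:y1+3,x0:x1+1]; rr=rr.ravel();cc=cc.ravel()
    Q=plane(n,np.c_[cc,rr],.07)[:,:2]-AX;RQ=np.hypot(*Q.T);A=np.degrees(np.arctan2(Q[:,1],Q[:,0]))
    m=(RQ>.116)&(RQ<.14)&(abs(A-np.degrees(np.arctan2(q[1],q[0])))<6)
    w=np.clip(150-V[rr[m],cc[m]],0,None);print("line",(A[m]*w).sum()/w.sum(),w)
# scene check of axle: hub and posts
p=cv2.imread("pics/scene0.png")
g=p[...,:3].astype(int)
# stand plate edges from top (z=.03)
corn=np.array([[35,172],[340,25],[527,420],[222,565]])/4.5+[215,140]-.4
P=plane("top",corn,.03)[:,:2];print(P,[np.degrees(np.arctan2(*(P[(i+1)%4]-P[i])[::-1])) for i in range(4)],[np.linalg.norm(P[(i+1)%4]-P[i]) for i in range(4)])
hub=np.array([266,149])/4.5+[180,150]-.4;print("hub scene",plane("scene",[hub],.082))
for q in [(201,77),(361,106),(236,182)]: print("post scene",plane("scene",[np.array(q)/4.5+[180,150]-.4],.098))
E
```

```text
top mark (np.float64(-55.2304871467532), np.float64(0.09352454849895474), 33)
yellow 103 0.11560641241940817 0.13328622565591353 13.676445277144524 36.87793572449325 25.519565889866893
line 24.989058493800158 [ 0  0  0 27 47 18  0  0  0  0  0 31 71 47 10  0  0  0  0  0  0 15 61 74
 29  2  0  0  0  0  0  0  3 40 83 53 13  0  0  0  0  0  0 19 64 70 25  0
  0  0  1  0  0  0  4 39 75 48 14  1  7  1  0  0  0 18 61 77 46 30 41  0
  0  0  8 47 93 88  0  1 13 32 65 16 46]
scene mark (np.float64(-55.8756629900798), np.float64(0.09606338804221194), 34)
yellow 117 0.11588569201034345 0.13446051842346388 12.238559017238588 35.95595354770404 23.807733146313076
line 24.067007004124438 [ 48 104 137  50  18  11  11   0   0   0   0  82 138   0   0   0   0   0
   0   0   0  54 123  15   0   0   0   0   0   0   0   0  45 116  77   0
   0   0   0   0   0   0   0   0  60 127  85   0   0   0   0   0   5   0
   5   9  53 117 100  16   0   0   4   0   0   0   0   0  24 103  91   8
   0   0   0   0   0   0   0   0   0]
[[ 0.62163383  0.11690044]
 [ 0.71253156 -0.07785037]
 [ 0.4608426  -0.19212967]
 [ 0.37194326  0.00146177]] [np.float64(-64.97972035696647), np.float64(-155.57958934544666), np.float64(114.66511403408975), np.float64(24.812371377452433)] [np.float64(0.21491923312239228), np.float64(0.2764183206141937), np.float64(0.2130275573408415), np.float64(0.2750844733650262)]
hub scene [[ 0.52985366 -0.0457044   0.082     ]]
post scene [[ 0.50057046 -0.09704452  0.098     ]]
post scene [[ 0.49293585 -0.00262236  0.098     ]]
post scene [[ 0.58075558 -0.04309395  0.098     ]]
```

```bash
python3 -m inch '[[255,[30,-267,-237],[-0.612,0,0]],[255,[30,-267,-237],[-0.612,0,0]],[255,[30,-267,-237],[-0.612,0,0]],[255,[30,-267,-237],[-0.612,0,0]],[255,[30,-267,-237],[-0.612,0,0]],[255,[30,-267,-237],[-0.612,0,0]],[255,[30,-267,-237],[-0.612,0,0]],[255,[30,-267,-237],[-0.612,0,0]],[255,[30,-267,-237],[-0.612,0,0]],[255,[30,-267,-237],[-0.612,0,0]]]' 40
python3 - <<'E'
from h import *
s=sensors.sense();print(s)
R=s["eef_rot"];d=np.array([.4932,.028,.16])-s["position"];print(R.T@d*1000,np.degrees(np.arctan2(R[1,1],R[0,1])))
E
```

```text
clock: 0.98
position: [0.3629, -0.2992, 0.215]
eef_rot: [[0.001, 0.821, -0.571], [0.001, -0.571, -0.821], [-1.0, 0.0, -0.001]]
contact_force: [-0.6, -0.5, 0.6]
grip_width: 0.002
{'clock': 0.9833, 'qpos': array([-4.26411377e+01, -1.91269014e+01,  1.09107052e+02,  5.13296540e-02,
        9.00251040e+01, -7.82263384e+00]), 'dq': array([-3.92100297,  2.09589553, -2.1751162 , -1.15143675, -0.6822995 ,
       -4.66004278]), 'tau': array([  3.59630406, -37.0834136 , -61.99994802,   0.21012539,
         0.11979424,   1.40326481]), 'position': array([ 0.36294055, -0.29922137,  0.21503736]), 'eef_rot': array([[ 5.39405891e-04,  8.20965045e-01, -5.70978200e-01],
       [ 7.21135837e-04, -5.70978454e-01, -8.20964728e-01],
       [-9.99999595e-01,  3.10803686e-05, -9.00016456e-04]]), 'contact_force': array([-0.58073273, -0.49144961,  0.55754357]), 'torque': array([-0.03759968,  0.0349331 ,  0.02199187]), 'grip_width': 0.0015883348720279748}
[  55.34356645  -79.8996086  -342.96297046] -34.818484548488684
```

```bash
python3 -m inch '[[255,[55,-82,-347],[-0.611,0,0]],[255,[55,-82,-347],[-0.611,0,0]],[255,[55,-82,-347],[-0.611,0,0]],[255,[55,-82,-347],[-0.611,0,0]],[255,[55,-82,-347],[-0.611,0,0]],[255,[55,-82,-347],[-0.611,0,0]],[255,[55,-82,-347],[-0.611,0,0]],[255,[55,-82,-347],[-0.611,0,0]],[255,[55,-82,-347],[-0.611,0,0]],[255,[55,-82,-347],[-0.611,0,0]]]'
python3 - <<'E'
from h import *
s=sensors.sense();print(s["position"])
p,d=vision.get_image("wrist");cv2.imwrite("pics/w1.png",p[:,:,::-1])
s=sensors.sense();print(s["position"],s["eef_rot"],s["clock"],s["qpos"])
p,d=vision.get_image("scene");cv2.imwrite("pics/s1.png",p[:,:,::-1]);print(mark("scene",p))
p,d=vision.get_image("top");cv2.imwrite("pics/t1.png",p[:,:,::-1]);print(mark("top",p))
s=sensors.sense();print(s["position"],s["clock"])
E
```

```text
clock: 1.82
position: [0.4945, 0.032, 0.159]
eef_rot: [[-0.002, 1.0, 0.003], [0.001, 0.003, -1.0], [-1.0, -0.002, -0.001]]
contact_force: [0.0, -0.2, 0.1]
grip_width: -0.003
[0.49448213 0.03203085 0.15899357]
[0.49399689 0.03019707 0.15943441] [[-1.62569764e-03  9.99993350e-01  3.26444129e-03]
 [ 6.72126520e-05  3.26455487e-03 -9.99994669e-01]
 [-9.99998676e-01 -1.62546956e-03 -7.25193841e-05]] 1.8667 [ 5.41996367e-01 -1.42486150e+01  1.10458819e+02  4.75903512e-03
  8.38829013e+01  3.54442977e-01]
(np.float64(-55.8756629900798), np.float64(0.09606338804221194), 34)
(np.float64(-55.2304871467532), np.float64(0.09352454849895474), 33)
[0.4937174  0.02814471 0.16017446] 1.9667
```

View pics/w1.png

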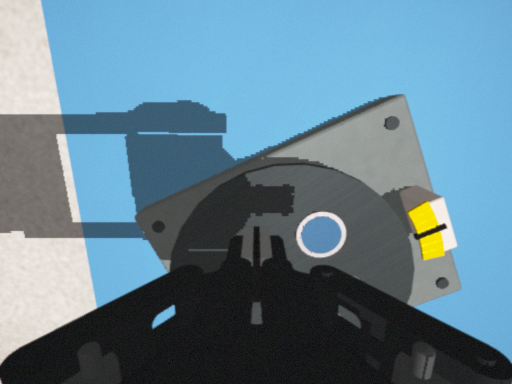

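View pics/s1.png

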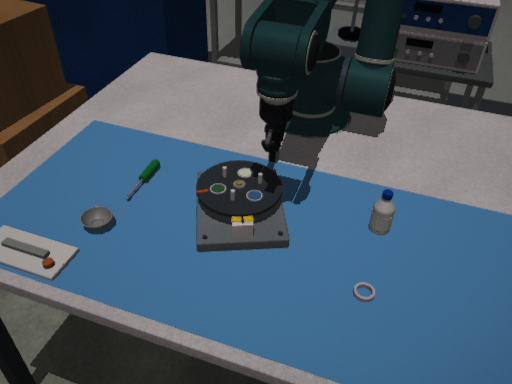

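View pics/t1.png

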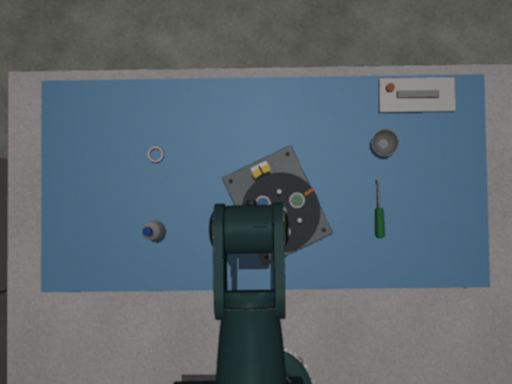

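```bash
python3 -m inch '[[255,[20,0,0],[0,0,0]],[255,[40,0,0],[0,0,0]],[255,[55,0,0],[0,0,0]],[255,[62,0,0],[0,0,0]],[255,[62,0,0],[0,0,0]],[255,[62,0,0],[0,0,0]],[255,[62,0,0],[0,0,0]],[255,[62,0,0],[0,0,0]],[255,[62,0,0],[0,0,0]],[255,[62,0,0],[0,0,0]]]'
python3 - <<'E'
from h import *
s=sensors.sense();print(s["position"],s["contact_force"])
p,d=vision.get_image("scene");cv2.imwrite("pics/s2.png",cv2.resize(p[130:260,170:320,::-1],None,fx=4,fy=4));print(mark("scene",p))
E
```

```text
clock: 2.8
position: [0.494, 0.0284, 0.0988]
eef_rot: [[0.001, 1.0, 0.0], [-0.0, 0.0, -1.0], [-1.0, 0.001, 0.0]]
contact_force: [0.4, 0.0, -0.1]
grip_width: -0.001
[0.49395865 0.02842689 0.09883834] [ 0.43647416  0.04586145 -0.05462946]
(np.float64(-55.8756629900798), np.float64(0.09606338804221194), 34)
```

View pics/s2.png

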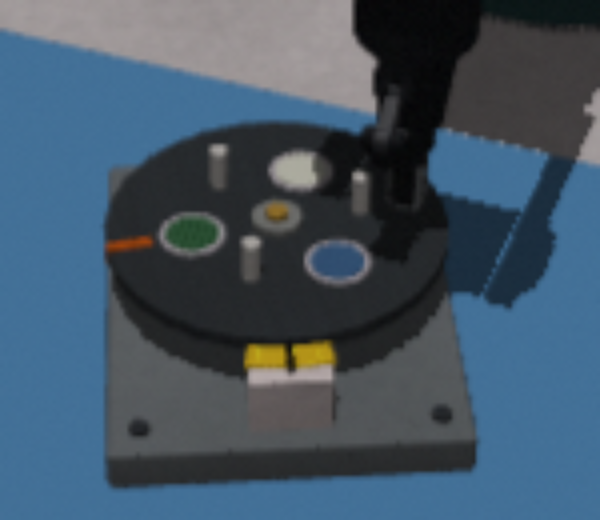

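The shut fingertips, at (405,190) in the enlarged view, stand beside post1 at (360,195) with a clear gap on the upstream side. The mark has not moved. Flicking now.

```bash
python3 -m inch '[[255,[0,0,7],[0,0,0]],[255,[0,-1,11],[0,0,0]],[255,[0,-3,15],[0,0,0]],[255,[0,-7,19],[0,0,0]],[255,[0,-12,25],[0,0,0]],[255,[0,-17,33],[0,0,0]],[255,[0,-21,42],[0,0,0]],[255,[0,-23,52],[0,0,0]],[255,[-35,-35,55],[0,0,0]],[255,[-62,-55,58],[0,0,0]]]'
cat >> h.py <<'E'
PA=24.7
def track(n,tag):
    for i in range(n):
        t=sensors.sense()["clock"];p,d=vision.get_image("scene");m=mark("scene",p)
        a=None if m is None else np.radians(m[0]-PA)
        print(round(t,4),None if a is None else (round(a,3),round(m[1],3),m[2]))
    cv2.imwrite(f"pics/{tag}.png",cv2.resize(p[130:260,170:320,::-1],None,fx=4,fy=4))
E
python3 -c "
from h import *
track(5,'f1');s=sensors.sense();print(s['position'],s['clock'])"
```

```text
clock: 3.68
position: [0.4384, -0.0307, 0.1608]
eef_rot: [[-0.002, 1.0, -0.001], [0.0, -0.001, -1.0], [-1.0, -0.002, -0.0]]
contact_force: [0.6, -0.3, 1.7]
grip_width: 0.002
3.6833 (np.float64(-0.175), np.float64(0.097), 37)
3.7333 (np.float64(-0.063), np.float64(0.097), 33)
3.7833 (np.float64(0.04), np.float64(0.097), 37)
3.8333 (np.float64(0.152), np.float64(0.096), 36)
3.8833 (np.float64(0.257), np.float64(0.098), 40)
[ 0.43874601 -0.03005594  0.15996234] 3.9333
```

View pics/f1.png

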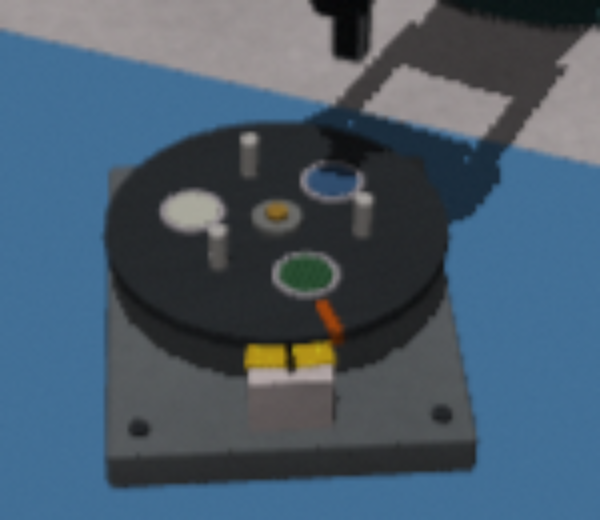

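```bash
python3 -m inch '[[255,[0,-4,8],[0,0,0]],[255,[10,-7,17],[0,0,0]],[255,[25,-7,17],[0,0,0]],[255,[40,-7,17],[0,0,0]],[255,[55,-7,17],[0,0,0]],[255,[62,-7,17],[0,0,0]],[255,[66,-7,17],[0,0,0]],[255,[66,-7,17],[0,0,0]],[255,[66,-7,17],[0,0,0]],[255,[66,-7,17],[0,0,0]]]'
python3 -c "
from h import *
s=sensors.sense();print(s['position'],s['contact_force'])
track(6,'f2');s=sensors.sense();print(s['position'],s['clock'])"
```

```text
clock: 4.77
position: [0.4321, -0.0467, 0.095]
eef_rot: [[0.001, 1.0, 0.0], [-0.0, 0.0, -1.0], [-1.0, 0.001, 0.0]]
contact_force: [-0.2, -0.4, 0.6]
grip_width: -0.003
[ 0.43208035 -0.04668565  0.09495867] [-0.21175759 -0.39912066  0.59750341]
4.7667 (np.float64(2.082), np.float64(0.095), 33)
4.8167 (np.float64(2.174), np.float64(0.092), 27)
4.8667 (np.float64(2.272), np.float64(0.09), 21)
4.9167 (np.float64(2.365), np.float64(0.093), 22)
4.9667 (np.float64(2.456), np.float64(0.091), 20)
5.0167 (np.float64(2.54), np.float64(0.089), 10)
[ 0.43186172 -0.04654012  0.09456521] 5.0667
```

View pics/f2.png

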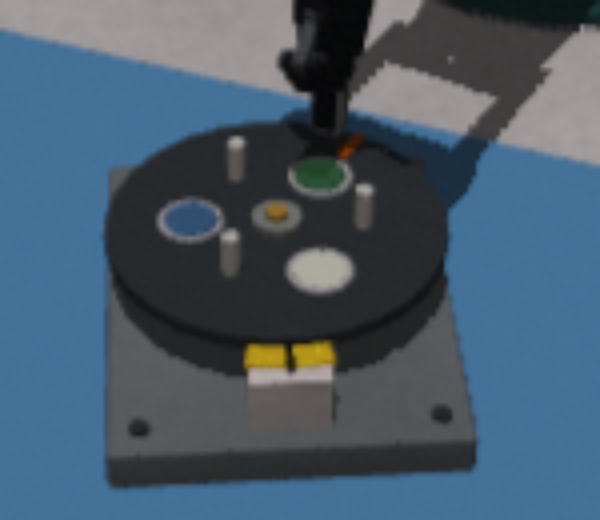

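```bash
python3 -m inch '[[255,[3,0,0],[0,0,0]],[255,[5,0,0],[0,0,0]],[255,[5,0,0],[0,0,0]],[255,[5,0,0],[0,0,0]],[255,[5,0,0],[0,0,0]],[255,[5,0,0],[0,0,0]],[255,[5,0,0],[0,0,0]],[255,[5,0,0],[0,0,0]],[255,[5,0,0],[0,0,0]],[255,[5,0,0],[0,0,0]]]'
python3 -c "
from h import *
s=sensors.sense();print(s['position'],s['contact_force'])
track(14,'f3');s=sensors.sense();print(s['position'],s['clock'])"
```

```text
clock: 5.9
position: [0.4318, -0.0465, 0.0893]
eef_rot: [[-0.0, 1.0, -0.0], [0.0, -0.0, -1.0], [-1.0, -0.0, -0.0]]
contact_force: [-0.1, -0.1, 0.6]
grip_width: 0.0
[ 0.43176049 -0.0465389   0.08932272] [-0.12831474 -0.13871597  0.62408492]
5.9 (np.float64(-2.178), np.float64(0.096), 27)
5.95 (np.float64(-2.094), np.float64(0.096), 28)
6.0 (np.float64(-2.015), np.float64(0.097), 29)
6.05 (np.float64(-1.933), np.float64(0.096), 31)
6.1 (np.float64(-1.86), np.float64(0.096), 31)
6.15 (np.float64(-1.775), np.float64(0.096), 31)
6.2 (np.float64(-1.698), np.float64(0.096), 31)
6.25 (np.float64(-1.634), np.float64(0.096), 33)
6.3 (np.float64(-1.55), np.float64(0.097), 34)
6.35 (np.float64(-1.464), np.float64(0.096), 33)
6.4 (np.float64(-1.392), np.float64(0.096), 36)
6.45 (np.float64(-1.312), np.float64(0.096), 35)
6.5 (np.float64(-1.231), np.float64(0.098), 38)
6.55 (np.float64(-1.16), np.float64(0.097), 39)
[ 0.4317408  -0.04652865  0.08928829] 6.6
```

```bash
python3 -c "
from h import *
track(5,'f4');s=sensors.sense();print(s['position'],s['clock'])"
```

```text
6.6 (np.float64(-1.078), np.float64(0.099), 42)
6.65 (np.float64(-1.004), np.float64(0.099), 44)
6.7 (np.float64(-0.93), np.float64(0.098), 41)
6.75 (np.float64(-0.855), np.float64(0.098), 41)
6.8 (np.float64(-0.782), np.float64(0.099), 45)
[ 0.43177295 -0.04653403  0.08930825] 6.85
```

```bash
python3 -m inch '[[255,[0,0,0],[0,0,0]],[255,[0,0,0],[0,0,0]],[255,[0,0,0],[0,0,0]],[255,[0,0,0],[0,0,0]],[255,[5,0,0],[0,0,0]],[255,[7,0,0],[0,0,0]],[255,[7,0,0],[0,0,0]],[255,[7,0,0],[0,0,0]],[255,[7,0,0],[0,0,0]],[255,[7,0,0],[0,0,0]]]'
python3 -c "
from h import *
s=sensors.sense();print(s['position'],s['contact_force'])
track(3,'f5');s=sensors.sense();print(s['position'],s['contact_force'],s['clock'])"
```

```text
clock: 7.68
position: [0.4322, -0.0467, 0.0838]
eef_rot: [[0.001, 1.0, -0.0], [-0.0, -0.0, -1.0], [-1.0, 0.001, 0.0]]
contact_force: [-9.9, 0.7, 22.7]
grip_width: 0.001
[ 0.43219011 -0.04673584  0.08383049] [-9.9193019   0.68383295 22.67141728]
7.6833 (np.float64(-0.105), np.float64(0.097), 38)
7.7333 (np.float64(-0.105), np.float64(0.097), 38)
7.7833 (np.float64(-0.105), np.float64(0.097), 38)
[ 0.43219023 -0.04674059  0.08383558] [-10.03976466   0.48667129  24.33107503] 7.8333
```

View pics/f5.png

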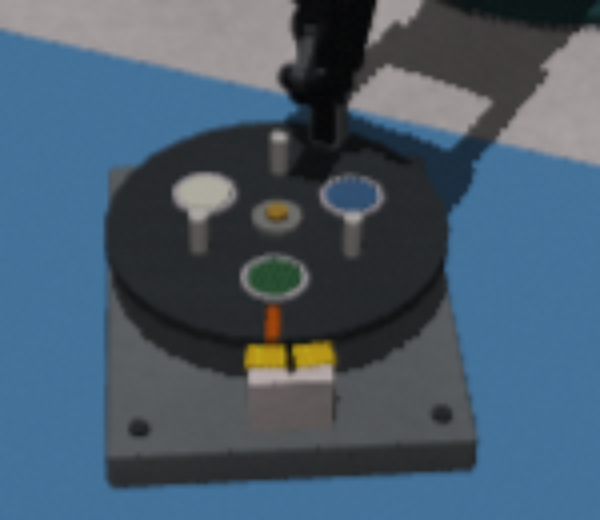

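```bash
python3 -m inch '[[255,[-4,0,0],[0,0,0]],[255,[-12,0,0],[0,0,0]],[255,[-30,0,0],[0,0,0]],[255,[-55,0,0],[0,0,0]],[255,[-80,0,0],[0,0,0]],[255,[-100,0,0],[0,0,0]],[255,[-110,0,0],[0,0,0]],[255,[-110,0,0],[0,0,0]],[255,[-110,0,0],[0,0,0]],[255,[-110,0,0],[0,0,0]]]'
python3 -c "
from h import *
s=sensors.sense();print(s['position'],s['contact_force'])
track(3,'f6');s=sensors.sense();print(s['position'],s['contact_force'],s['clock'])
p,d=vision.get_image('top');print(mark('top',p));cv2.imwrite('pics/t6.png',p[:,:,::-1])
p,d=vision.get_image('scene');cv2.imwrite('pics/s6.png',p[:,:,::-1])
track(2,'f7')
a=cv2.imread('pics/top0.png').astype(int);print(abs(a-p[:,:,::-1])[60:180].mean() if 0 else '')
"
```

```text
clock: 8.67
position: [0.4314, -0.0465, 0.1907]
eef_rot: [[-0.002, 1.0, -0.0], [0.0, -0.0, -1.0], [-1.0, -0.002, -0.0]]
contact_force: [0.2, 0.2, -0.2]
grip_width: 0.002
[ 0.43135293 -0.04647082  0.19073894] [ 0.21370311  0.20138928 -0.19717016]
8.6667 (np.float64(-0.105), np.float64(0.097), 38)
8.7167 (np.float64(-0.105), np.float64(0.097), 38)
8.7667 (np.float64(-0.105), np.float64(0.097), 38)
[ 0.43141152 -0.04649964  0.19106602] [0.94933377 0.01787122 0.41627321] 8.8167
(np.float64(19.955203777559987), np.float64(0.09487459957760816), 33)
8.9167 (np.float64(-0.105), np.float64(0.097), 38)
8.9667 (np.float64(-0.105), np.float64(0.097), 38)
```

View pics/s6.png

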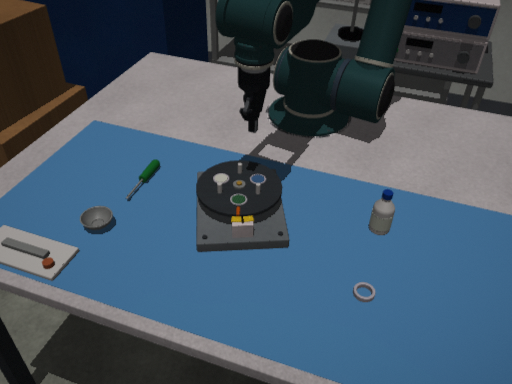

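View pics/f7.png

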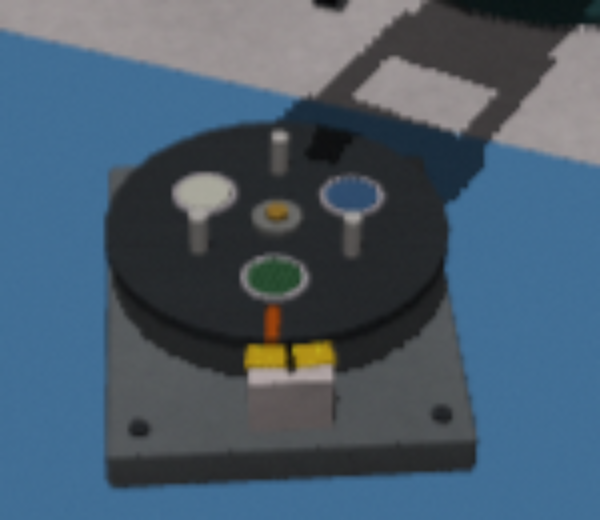

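```bash
python3 -c "
from bench import ctrl
print(ctrl.sign_off())"
```

```text
the job is handed in; nothing more can be done
None
```

I flicked post1 with shut fingers, and the wheel ran free counter-clockwise at about 2.1 rad/s. The mark passed the pointer once. On the second pass I braked the wheel with the fingertip on the flat band, on the side opposite the pointer. I then lifted the finger about 110 mm clear and handed the job in about 9 s after the start.

**Stop position:** In the last pictures the wheel was at rest about 0.1 rad short of the pointer: -0.105 rad by the scene camera and -0.085 rad by the top camera. Both readings are inside the ±0.2 rad yellow arc. The mark did not move between pressing, lifting and the last picture.

**Other checks:**
- **Forces:** The force was about 24 N down on the braking finger, with about 10 N sideways along the radius. It was back to near zero after the lift.
- **Stand and other objects:** The stand, bottle, screwdriver, ring and dish look unmoved in the scene picture. I judged this by eye, not by measurement.
- **Failed checks:** No check failed. The two cameras differ by 0.02 rad, which is within their calibration.

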